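# Put the dropper bottles back in their drip dishes

## Robot

A 6-joint arm with a two-finger parallel gripper is mounted at the origin on the work surface. World frame = base frame: x ahead of the robot, y to its left, z up, the work surface at z = 0. Lengths are in m, angles in rad, forces in N, time in s.
With the tool pointing down it reaches from about 0.375 to 0.975 m from the base axis. Payload 3.8 kg.
Tool frame: the origin (TCP) lies at the centre of the arm's flange, where the gripper is bolted on; the fingertips stand 166 mm ahead of it and the grasp point (between the pads) lies 147 mm ahead of it (arm.hold_point_z is the distance from the TCP to the grasp point, in m); x points along the fingers, y is the direction in which the jaws open and shut, and the axes are right-handed (so a half turn about x gives the same grasp; the last joint's range is limited). The gripper opens to 88 mm and grips with 3 to 60 N. Pads are 18 mm wide; open, the fingers measure 123 mm over their backs; the gripper's body (75 mm by 187 mm) begins 45 mm behind the grasp point.
Start: joints at [1.158, 0.264, 1.604, -0, 1.274, -0.037], TCP at [0.248, 0.628, 0.405] pointing down, gripper open.
Joint ranges: [-2.63, 2.63], [-0.94, 2.18], [0.31, 2.57], [-1.31, 4.45], [0, 2.66], [-2.55, 2.55]. Speed limits (rad/s): [2.57, 2.57, 3.14, 3.14, 3.14, 3.14].

## Interface

Orientations are given as a 3x3 rotation matrix whose columns are the frame's x, y, z axes.
In Python, from bench import sense, get_image, arm gives the robot as it stands. The module is installed in compiled form; this text tells all that it offers.
- The arm moves only by the tool step_arm, never from a script. Its argument "steps" is a list of rows, each an object of numbers: "jaw": the finger opening in mm, from 0 to 88.1; "tx", "ty", "tz": the shift along the tool's x, y, z in units of 50 mm (1.0 is 50 mm); "wx", "wy", "wz": the turn, a rotation vector about the tool's x, y, z in units of 6 degrees (1.0 is 6 degrees). In form: [{"jaw": .., "tx": .., "ty": .., "tz": .., "wx": .., "wy": .., "wz": ..}, ...]. A call has 1 to 12 rows; each row shifts and turns the commanded pose from where the row before left it, along the tool's axes as they then stand; what a row does not reach is not made up. A row lasts 1/8 s, in which the tool goes at most 62.5 mm and 10.7 degrees, less where a joint would pass 70% of its speed; a pose out of reach is approached as far as the arm can. A call is refused whole if a number of a shift passes 1 or a number of a turn 1, either way. A call with a gripper value outside its range is refused whole. The fingers move at their own pace and stop on an object; the grip force is fixed at half the most. Time passes only in rows, so rows that do not move let the fingers close. It gives the time, the measured TCP pose, the force and the opening at its end, in the units of the state.
- sense(): the state, without advancing time (a new reading comes with each control period).
- get_image(name): name is "side" or "top" or "wrist"; returns a dict with "color" (420x560x3 uint8, blue, green, red), "depth" (420x560 float32, m along the optical axis (not along the pixel's ray), 0 where there is no reading), "camera_matrix" (3x3 intrinsics, pixels), "R" (3x3) and "t" (3): a world point X has camera coordinates R X + t; the wrist camera has in their place "tool_from_camera" (4x4, takes a point from camera to tool coordinates, whose origin is the TCP and whose axes are the tool frame's). Camera axes: x right, y down, z forward; pixel columns grow to the right and rows downward; lengths in m; the calibration is good to about 2 mm. A picture is of the moment at which its call begins: read the wrist's pose just before it.
- arm.finish_job(): hands the job in, once; it reports no verdict.
The state is a dict: "t": time; "q": joint angles; "joint_vel": joint speeds; "joint_efforts": joint torques, N m; "tool_pos": TCP position; "ee_rot": TCP orientation; "force": force on the tool from outside, world axes, zero at the start; "ft_torque": the same for the moment, N m; "grip_width": finger opening in m.
Only numpy, scipy, OpenCV 4.12 (cv2) and the standard library are available. Lean on these libraries where they do the work, as an engineer would, in place of code of your own. Each camera call takes 0.05 s, during which the arm holds its last target.

## Task

After the practical, return the four amber dropper bottles to the reagent station: stand each one upright in the drip dish of the same colour as its teat. Carry them upright and set them down without dropping them, and leave the white-capped stock bottle and the clear vial where they are.

Things in the scene. Friction and masses are not known exactly. Their poses are not given: they have to be found in the camera images.
- bottle_red: Amber glass dropper bottle with a red screw collar and red rubber teat (its label has a red stripe too), standing loose on the bench. Round glass body 35 mm in diameter, straight from the foot to 54 mm up, then a shoulder; collar 24 mm in diameter from 64 to 78 mm; teat up to 94 mm (total height). About 80 to 150 g. Origin: centre of its underside; z points up along the bottle.
- bottle_blue: Amber glass dropper bottle with a blue screw collar and blue rubber teat (its label has a blue stripe too), standing loose on the bench. Round glass body 35 mm in diameter, straight from the foot to 54 mm up, then a shoulder; collar 24 mm in diameter from 64 to 78 mm; teat up to 94 mm (total height). About 80 to 150 g. Origin: centre of its underside; z points up along the bottle.
- bottle_yellow: Amber glass dropper bottle with a yellow screw collar and yellow rubber teat (its label has a yellow stripe too), standing loose on the bench. Round glass body 35 mm in diameter, straight from the foot to 54 mm up, then a shoulder; collar 24 mm in diameter from 64 to 78 mm; teat up to 94 mm (total height). About 80 to 150 g. Origin: centre of its underside; z points up along the bottle.
- bottle_green: Amber glass dropper bottle with a green screw collar and green rubber teat (its label has a green stripe too), standing loose on the bench. Round glass body 35 mm in diameter, straight from the foot to 54 mm up, then a shoulder; collar 24 mm in diameter from 64 to 78 mm; teat up to 94 mm (total height). About 80 to 150 g. Origin: centre of its underside; z points up along the bottle.
- dish_red: Round open drip dish of red plastic, fixed in the long white spill tray (125 x 470 mm, rim 12 mm above the bench) on the far side of the work area, one of four in a row 110 mm apart. Outside 78 mm in diameter at the rim, 14 mm high, wall 4 mm; flat floor about 62 mm across, 4 mm above the origin. Origin: centre of its underside, 5 mm above the bench; z up.
- dish_blue: Round open drip dish of blue plastic, fixed in the long white spill tray (125 x 470 mm, rim 12 mm above the bench) on the far side of the work area, one of four in a row 110 mm apart. Outside 78 mm in diameter at the rim, 14 mm high, wall 4 mm; flat floor about 62 mm across, 4 mm above the origin. Origin: centre of its underside, 5 mm above the bench; z up.
- dish_yellow: Round open drip dish of yellow plastic, fixed in the long white spill tray (125 x 470 mm, rim 12 mm above the bench) on the far side of the work area, one of four in a row 110 mm apart. Outside 78 mm in diameter at the rim, 14 mm high, wall 4 mm; flat floor about 62 mm across, 4 mm above the origin. Origin: centre of its underside, 5 mm above the bench; z up.
- dish_green: Round open drip dish of green plastic, fixed in the long white spill tray (125 x 470 mm, rim 12 mm above the bench) on the far side of the work area, one of four in a row 110 mm apart. Outside 78 mm in diameter at the rim, 14 mm high, wall 4 mm; flat floor about 62 mm across, 4 mm above the origin. Origin: centre of its underside, 5 mm above the bench; z up.
- stock_bottle: Bystander: the same amber glass bottle, 35 mm in diameter, but with a plain white flat screw cap (27 mm in diameter) and no coloured stripe or teat, 80 mm high, loose on the bench. Origin: centre of its underside; z up.
- vial: Bystander: small clear glass sample vial with a flat black cap, 24 mm in diameter, 50 mm high, loose on the bench. Origin: centre of its underside; z up.
Not all that is in view belongs to the job. What is shaped like the bottle_red but turquoise is not meant.

How it is judged:
At the end, for the whole second after the job is handed in: Each dropper bottle stands upright (within 0.1 rad) and at rest on the floor of the dish of its own colour, its axis within 15 mm of the dish's centre and its foot less than 9 mm above the dish's underside; the stock bottle and the vial are upright and within 20 mm of where they began (horizontal distance between bottle_red and dish_red below 0.015 m and z of bottle_red in the frame of dish_red between 0 and 0.009 m and angle between each of bottle_red, bottle_blue, bottle_yellow, bottle_green, stock_bottle, vial's own z axis and vertical below 0.1 rad and linear speed of each of bottle_red, bottle_blue, bottle_yellow, bottle_green below 0.02 m/s and horizontal distance between bottle_blue and dish_blue below 0.015 m and z of bottle_blue in the frame of dish_blue between 0 and 0.009 m and horizontal distance between bottle_yellow and dish_yellow below 0.015 m and z of bottle_yellow in the frame of dish_yellow between 0 and 0.009 m and horizontal distance between bottle_green and dish_green below 0.015 m and z of bottle_green in the frame of dish_green between 0 and 0.009 m and distance of each of stock_bottle, vial from where it was at the start of the episode below 0.02 m); the robot touches nothing.
It fails at once if a dropper bottle is tipped (more than 0.6 rad from upright) (angle between any of bottle_red, bottle_blue, bottle_yellow, bottle_green's own z axis and vertical above 0.6 rad).
It fails at once if a dropper bottle is dropped: it falls freely from higher than about 35 mm above the bench ((height (world z) of bottle_red above 0.035 m and contact force between bottle_red and anything else below 0.02 N and linear speed of bottle_red above 0.3 m/s) or (height (world z) of bottle_blue above 0.035 m and contact force between bottle_blue and anything else below 0.02 N and linear speed of bottle_blue above 0.3 m/s) or (height (world z) of bottle_yellow above 0.035 m and contact force between bottle_yellow and anything else below 0.02 N and linear speed of bottle_yellow above 0.3 m/s) or (height (world z) of bottle_green above 0.035 m and contact force between bottle_green and anything else below 0.02 N and linear speed of bottle_green above 0.3 m/s)).
It fails at once if the stock bottle or the vial is knocked over or shoved aside (more than 30 mm, or 0.6 rad) (distance of any of stock_bottle, vial from where it was at the start of the episode above 0.03 m or angle between any of stock_bottle, vial's own z axis and vertical above 0.6 rad).
It also fails if it takes over 96 s, if anything falls off the work surface, if the arm or the gripper's body presses on something with over 40 N, if the wrist force passes 120 N, or if a joint passes its speed limit or range.

## Working session

There is one attempt and no reset: what is moved stays moved. The work goes in short steps, Python scripts to look and compute and a tool call to move; the robot and the scene stay as the last step left them, time stands still between calls to the robot, and variables do not carry over. Pictures are saved under pics/ and viewed, and the job is handed in when it is done.

Besides the shell and the picture viewer there is one more tool, called after "Call:" in YAML: its name, and indented under it one key for each argument. step_arm: Moves the arm, as the interface text tells. Its arguments: {"type":"object","properties":{"steps":{"type":"array"}},"required":["steps"]}

```bash
mkdir -p pics
python3 - <<'E'
from bench import sense,get_image,arm
import cv2
s=sense();print(s['t'],s['tool_pos'],s['ee_rot'],s['grip_width'],arm.hold_point_z)
for n in ['top','side']:
    d=get_image(n);cv2.imwrite(f'pics/{n}0.png',d['color']);print(n,d['camera_matrix'],d['R'],d['t'])
E
```

```text
0.0 [0.24760533 0.62758292 0.40340027] [[-9.01799652e-04  3.67008667e-01  9.30217085e-01]
 [-2.03936125e-03  9.30214854e-01 -3.67009763e-01]
 [-9.99997514e-01 -2.22801795e-03 -9.04041797e-05]] 0.08799436400652719 0.1473
top [[449.90360942   0.         276.33661916]
 [  0.         449.90360942 210.77653748]
 [  0.           0.           1.        ]] [[-2.71683306e-02 -9.99621067e-01 -4.42772391e-03]
 [-9.88868384e-01  2.75237770e-02 -1.46225033e-01]
 [ 1.46291491e-01  4.05746152e-04 -9.89241444e-01]] [-0.01072828  0.54659596  0.98654405]
side [[380.84323309   0.         278.23705443]
 [  0.         380.84323309 215.10721539]
 [  0.           0.           1.        ]] [[ 0.89442833 -0.44704641 -0.01214391]
 [-0.33188985 -0.64533858 -0.68803143]
 [ 0.29974505  0.61942524 -0.72557927]] [-0.5016699   0.21076517  0.50727901]
```

View pics/top0.png

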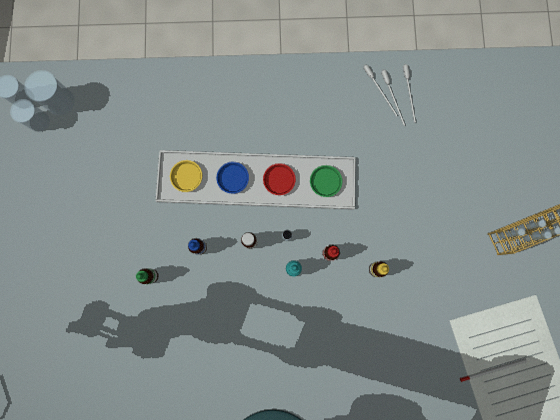

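View pics/side0.png

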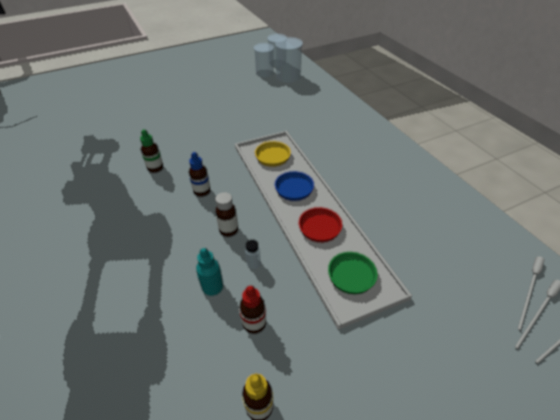

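```bash
cat > h.py <<'E'
import numpy as np,cv2
from bench import sense,get_image
def cloud(d):
    K=d['camera_matrix'];z=d['depth'];v,u=np.mgrid[:z.shape[0],:z.shape[1]]
    P=np.stack([(u-K[0,2])/K[0,0]*z,(v-K[1,2])/K[1,1]*z,z],-1)
    return (P-d['t'])@d['R']
def bottles():
  for n in ['top','side']:
    d=get_image(n);W=cloud(d);W[d['depth']==0]=-9
    m=((W[...,2]>.03)&(W[...,2]<.11)&(W[...,0]>.35)&(W[...,0]<.8)&(abs(W[...,1])<.4)).astype(np.uint8)
    k,L,st,c=cv2.connectedComponentsWithStats(m)
    for i in range(1,k):
        if st[i,4]<15: continue
        P=W[L==i];C=d['color'][L==i]
        hi=P[:,2]>P[:,2].max()-.03
        lo=P[:,2]<P[:,2].max()-.045
        p=P[hi];q=(p.min(0)+p.max(0))/2
        print(n,c[i].round(),st[i,4],'ztop',P[:,2].max().round(3),'mid',q.round(4),'ext',np.ptp(p,axis=0).round(3),'bgr',np.median(C[hi],axis=0))
E
python3 - <<'E'
from h import *
bottles()
for n in ['top','side']:
    d=get_image(n);W=cloud(d);hsv=cv2.cvtColor(d['color'],cv2.COLOR_BGR2HSV)
    m0=(hsv[...,1]>110)&(hsv[...,2]>50)&(W[...,0]>.62)&(W[...,2]<.03)&(abs(W[...,1])<.3)&(d['depth']>0)
    k,L,st,c=cv2.connectedComponentsWithStats(m0.astype(np.uint8))
    for i in range(1,k):
        if st[i,4]<200: continue
        P=W[L==i];e,r,a=cv2.minAreaRect(P[:,:2].astype(np.float32))
        print(n,'dish',c[i].round(),'mid',((P.min(0)+P.max(0))/2).round(4),'ext',np.ptp(P,axis=0).round(3),'zmed',np.median(P[:,2]).round(4),np.median(d['color'][L==i],axis=0))
d=get_image('top');cv2.imwrite('pics/crop.png',cv2.resize(d['color'][140:300,120:420],None,fx=2.6,fy=2.6,interpolation=cv2.INTER_CUBIC))
E
```

```text
top [287. 234.] 85 ztop 0.055 mid [ 0.4909 -0.0484  0.0447] ext [0.02  0.023 0.02 ] bgr [28. 26. 25.]
top [249. 240.] 207 ztop 0.085 mid [0.481  0.0379 0.07  ] ext [0.033 0.034 0.03 ] bgr [175. 178. 174.]
top [196. 245.] 221 ztop 0.097 mid [0.4718 0.1567 0.0826] ext [0.024 0.023 0.028] bgr [113.   55.5  27. ]
top [331. 252.] 214 ztop 0.097 mid [ 0.4489 -0.1459  0.0827] ext [0.022 0.023 0.029] bgr [ 29.  33. 137.]
top [293. 268.] 208 ztop 0.1 mid [ 0.4169 -0.0605  0.0865] ext [0.022 0.022 0.027] bgr [117.5 118.5  42. ]
top [380. 269.] 237 ztop 0.098 mid [ 0.4096 -0.2517  0.0832] ext [0.022 0.022 0.029] bgr [ 59.  141.5 162. ]
top [146. 276.] 254 ztop 0.097 mid [0.4077 0.269  0.0828] ext [0.024 0.024 0.029] bgr [46.  81.5 33. ]
side [149. 147.] 458 ztop 0.095 mid [0.4083 0.2667 0.0802] ext [0.023 0.021 0.03 ] bgr [31. 64. 19.]
side [197. 171.] 495 ztop 0.094 mid [0.4722 0.1541 0.0791] ext [0.024 0.021 0.03 ] bgr [72. 34. 14.]
side [225. 210.] 581 ztop 0.081 mid [0.4811 0.0351 0.0662] ext [0.034 0.03  0.03 ] bgr [76.  77.5 76.5]
side [252. 249.] 221 ztop 0.051 mid [ 0.4908 -0.0498  0.04
[... 490 characters left out ...]
[0.6449 0.0763 0.0153] ext [0.05  0.076 0.019] zmed 0.0113 [143.  71.  34.]
top dish [279. 174.] mid [ 0.6408 -0.0341  0.0154] ext [0.042 0.075 0.021] zmed 0.0115 [ 34.  38. 154.]
top dish [325. 174.] mid [ 0.6368 -0.1433  0.0154] ext [0.033 0.073 0.019] zmed 0.0115 [ 72. 129.  52.]
side dish [275. 152.] mid [0.6486 0.1931 0.0116] ext [0.057 0.096 0.016] zmed 0.0092 [ 33.  137.  159.5]
side dish [298. 184.] mid [0.6445 0.0737 0.013 ] ext [0.049 0.075 0.014] zmed 0.0091 [124.  59.  21.]
side dish [326. 222.] mid [ 0.641  -0.035   0.0128] ext [0.042 0.077 0.015] zmed 0.0091 [ 18.  22. 137.]
side dish [361. 268.] mid [ 0.6367 -0.1446  0.0132] ext [0.033 0.074 0.015] zmed 0.0091 [ 54. 112.  32.]
```

View pics/crop.png

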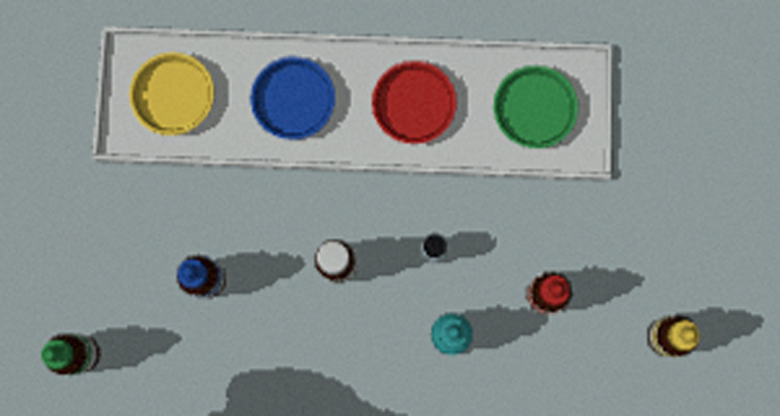

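Run:
```python
from h import *
for n in ['top','side']:
    d=get_image(n);W=cloud(d);hsv=cv2.cvtColor(d['color'],cv2.COLOR_BGR2HSV)
    m0=(hsv[...,1]>110)&(hsv[...,2]>40)&(W[...,0]>.53)&(W[...,2]<.03)&(abs(W[...,1])<.3)&(d['depth']>0)
    k,L,st,c=cv2.connectedComponentsWithStats(m0.astype(np.uint8))
    for i in range(1,k):
        if st[i,4]<200: continue
        P=W[L==i].astype(np.float32)
        (x,y),r=cv2.minEnclosingCircle(P[:,:2]);
        print(n,'dish',c[i].round(),'mid',((P.min(0)+P.max(0))/2).round(4),'ext',np.ptp(P,axis=0).round(3),'circ',round(x,4),round(y,4),round(r,4),'zmed',np.median(P[:,2]).round(4))
    m=(W[...,0]>.5)&(W[...,0]<.53)&(abs(W[...,1])<.2);print('bench z',np.median(W[m][:,2]))
```

```text
Traceback (most recent call last):
cv2.error: OpenCV(4.12.0) /io/opencv/modules/imgproc/src/shapedescr.cpp:201: error: (-215:Assertion failed) count >= 0 && (depth == CV_32F || depth == CV_32S) in function 'minEnclosingCircle'
```

Call:
step_arm:
  steps:
    - {"wx":1}
    - {"wx":1}
    - {"wx":1}
    - {"wx":1}
    - {"wx":1}
    - {"wx":1}

```text
invalid input at $.steps[0]: expected keys jaw, tx, ty, tz, wx, wy, wz
```

Run:
```python
from h import *
for n in ['top','side']:
    d=get_image(n);W=cloud(d);hsv=cv2.cvtColor(d['color'],cv2.COLOR_BGR2HSV)
    m0=(hsv[...,1]>110)&(hsv[...,2]>40)&(W[...,0]>.53)&(W[...,2]<.03)&(abs(W[...,1])<.3)&(d['depth']>0)
    k,L,st,c=cv2.connectedComponentsWithStats(m0.astype(np.uint8))
    for i in range(1,k):
        if st[i,4]<200: continue
        P=W[L==i].astype(np.float32)
        (x,y),r=cv2.minEnclosingCircle(np.ascontiguousarray(P[:,:2]));
        print(n,'dish',c[i].round(),'mid',((P.min(0)+P.max(0))/2).round(4),'ext',np.ptp(P,axis=0).round(3),'circ',round(x,4),round(y,4),round(r,4),'zmed',np.median(P[:,2]).round(4))
    m=(W[...,0]>.5)&(W[...,0]<.53)&(abs(W[...,1])<.2);print('bench z',np.median(W[m][:,2]))
```

```text
top dish [186. 176.] mid [0.6391 0.1857 0.0143] ext [0.075 0.074 0.02 ] circ 0.6389 0.1858 0.0385 zmed 0.0115
top dish [232. 177.] mid [0.6322 0.0764 0.0149] ext [0.074 0.076 0.022] circ 0.6311 0.0763 0.0386 zmed 0.0115
top dish [279. 179.] mid [ 0.6245 -0.034   0.0141] ext [0.073 0.076 0.022] circ 0.6249 -0.0338 0.0383 zmed 0.0115
top dish [326. 181.] mid [ 0.6166 -0.1432  0.0149] ext [0.074 0.073 0.02 ] circ 0.6178 -0.1432 0.0382 zmed 0.0114
bench z 0.00147017070687746
side dish [272. 153.] mid [0.6398 0.1939 0.0118] ext [0.074 0.097 0.016] circ 0.6399 0.1939 0.0492 zmed 0.0095
side dish [294. 185.] mid [0.6321 0.0736 0.013 ] ext [0.073 0.075 0.014] circ 0.6321 0.0742 0.0385 zmed 0.0091
side dish [320. 224.] mid [ 0.6242 -0.0351  0.0131] ext [0.074 0.076 0.014] circ 0.6237 -0.035 0.039 zmed 0.0092
side dish [352. 273.] mid [ 0.6167 -0.1444  0.0136] ext [0.075 0.076 0.015] circ 0.6169 -0.1449 0.0387 zmed 0.0091
bench z -0.0005302465161801
```

Call:
step_arm:
  steps:
    - {"jaw":70,"tx":0,"ty":0,"tz":0,"wx":1,"wy":0,"wz":0}
    - {"jaw":70,"tx":0,"ty":0,"tz":0,"wx":1,"wy":0,"wz":0}
    - {"jaw":70,"tx":0,"ty":0,"tz":0,"wx":1,"wy":0,"wz":0}
    - {"jaw":70,"tx":0,"ty":0,"tz":0,"wx":1,"wy":0,"wz":0}
    - {"jaw":70,"tx":0,"ty":0,"tz":0,"wx":1,"wy":0,"wz":0}
    - {"jaw":70,"tx":0,"ty":0,"tz":0,"wx":1,"wy":0,"wz":0}
    - {"jaw":70,"tx":0,"ty":0,"tz":0,"wx":1,"wy":0,"wz":0}
    - {"jaw":70,"tx":0,"ty":0,"tz":0,"wx":1,"wy":0,"wz":0}
    - {"jaw":70,"tx":0,"ty":0,"tz":0,"wx":1,"wy":0,"wz":0}
    - {"jaw":70,"tx":0,"ty":0,"tz":0,"wx":1,"wy":0,"wz":0}
    - {"jaw":70,"tx":0,"ty":0,"tz":0,"wx":1,"wy":0,"wz":0}
    - {"jaw":70,"tx":0,"ty":0,"tz":0,"wx":0.42,"wy":0,"wz":0}

```text
t: 2.0
tool_pos: [0.2478, 0.6279, 0.4048]
ee_rot: [[0.0, 1.0, -0.003], [0.0, -0.003, -1.0], [-1.0, 0.0, -0.0]]
force: [0.5, -0.0, -0.3]
grip_width: 0.0703
```

Call:
step_arm:
  steps:
    - {"jaw":70,"tx":0.1,"ty":0.32,"tz":0.72,"wx":0,"wy":0,"wz":0}
    - {"jaw":70,"tx":0.2,"ty":0.32,"tz":0.72,"wx":0,"wy":0,"wz":0}
    - {"jaw":70,"tx":0.2,"ty":0.32,"tz":0.72,"wx":0,"wy":0,"wz":0}
    - {"jaw":70,"tx":0.2,"ty":0.32,"tz":0.72,"wx":0,"wy":0,"wz":0}
    - {"jaw":70,"tx":0.2,"ty":0.32,"tz":0.72,"wx":0,"wy":0,"wz":0}
    - {"jaw":70,"tx":0.2,"ty":0.32,"tz":0.72,"wx":0,"wy":0,"wz":0}
    - {"jaw":70,"tx":0.2,"ty":0.32,"tz":0.72,"wx":0,"wy":0,"wz":0}
    - {"jaw":70,"tx":0.2,"ty":0.32,"tz":0.72,"wx":0,"wy":0,"wz":0}
    - {"jaw":70,"tx":0.2,"ty":0.32,"tz":0.72,"wx":0,"wy":0,"wz":0}
    - {"jaw":70,"tx":0.2,"ty":0.32,"tz":0.72,"wx":0,"wy":0,"wz":0}
    - {"jaw":70,"tx":0,"ty":0,"tz":0,"wx":0,"wy":0,"wz":0}
    - {"jaw":70,"tx":0,"ty":0,"tz":0,"wx":0,"wy":0,"wz":0}

```text
t: 3.5
tool_pos: [0.4075, 0.2681, 0.3101]
ee_rot: [[0.0, 1.0, -0.002], [0.001, -0.002, -1.0], [-1.0, 0.0, -0.001]]
force: [0.3, 0.2, -0.2]
grip_width: 0.07
```

Run:
```python
from h import *
s=sense();print(s['tool_pos'],s['ee_rot'].round(4) if hasattr(s['ee_rot'],'round') else s['ee_rot'])
d=get_image('wrist');cv2.imwrite('pics/w1.png',d['color']);T=np.array(d['tool_from_camera']);print(T.round(4));
K=d['camera_matrix'];z=d['depth'];v,u=np.mgrid[:420,:560]
P=np.stack([(u-K[0,2])/K[0,0]*z,(v-K[1,2])/K[1,1]*z,z],-1)@T[:3,:3].T+T[:3,3]
W=P@np.array(s['ee_rot']).T+np.array(s['tool_pos'])
m=(z>0)&(W[...,2]>.06)&(W[...,2]<.1)&(np.hypot(W[...,0]-.408,W[...,1]-.268)<.03)
p=W[m];print(len(p),p.min(0),p.max(0),(p.min(0)+p.max(0))/2)
```

```text
[0.40751428 0.26807442 0.31012732] [[ 4.0e-04  1.0e+00 -1.6e-03]
 [ 8.0e-04 -1.6e-03 -1.0e+00]
 [-1.0e+00  4.0e-04 -8.0e-04]]
[[ 1.200e-03 -2.590e-01  9.659e-01  1.960e-02]
 [ 1.000e+00 -0.000e+00 -1.200e-03 -5.000e-04]
 [ 3.000e-04  9.659e-01  2.590e-01 -6.670e-02]
 [ 0.000e+00  0.000e+00  0.000e+00  1.000e+00]]
964 [0.3948295  0.25987295 0.06001561] [0.41794642 0.28345023 0.09546182] [0.40638796 0.27166159 0.07773871]
```

View pics/w1.png

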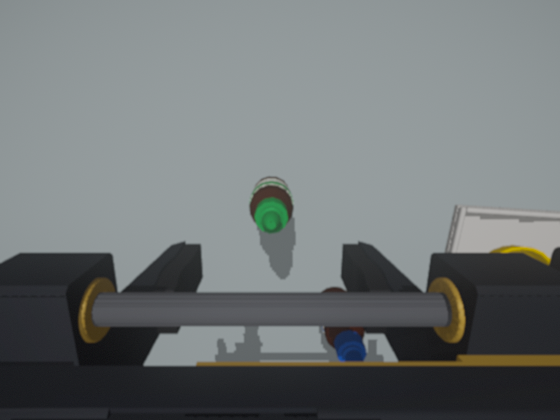

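Call:
step_arm:
  steps:
    - {"jaw":70,"tx":0.6,"ty":0,"tz":-0.02,"wx":0,"wy":0,"wz":0}
    - {"jaw":70,"tx":0.7,"ty":0,"tz":0,"wx":0,"wy":0,"wz":0}
    - {"jaw":70,"tx":0.6,"ty":0,"tz":0,"wx":0,"wy":0,"wz":0}
    - {"jaw":70,"tx":0.28,"ty":0,"tz":0,"wx":0,"wy":0,"wz":0}
    - {"jaw":70,"tx":0,"ty":0,"tz":0,"wx":0,"wy":0,"wz":0}
    - {"jaw":45,"tx":0,"ty":0,"tz":0,"wx":0,"wy":0,"wz":0}
    - {"jaw":38,"tx":0,"ty":0,"tz":0,"wx":0,"wy":0,"wz":0}
    - {"jaw":25,"tx":0,"ty":0,"tz":0,"wx":0,"wy":0,"wz":0}
    - {"jaw":20,"tx":0,"ty":0,"tz":0,"wx":0,"wy":0,"wz":0}
    - {"jaw":20,"tx":0,"ty":0,"tz":0,"wx":0,"wy":0,"wz":0}

```text
t: 4.8
tool_pos: [0.4076, 0.2689, 0.2013]
ee_rot: [[0.001, 1.0, -0.001], [0.0, -0.001, -1.0], [-1.0, 0.001, -0.0]]
force: [-1.4, 0.2, 4.9]
grip_width: 0.0339
```

Call:
step_arm:
  steps:
    - {"jaw":20,"tx":-0.1,"ty":0,"tz":0,"wx":0,"wy":0,"wz":0}
    - {"jaw":20,"tx":-0.3,"ty":0,"tz":0,"wx":0,"wy":0,"wz":0}
    - {"jaw":20,"tx":-0.5,"ty":0,"tz":0,"wx":0,"wy":0,"wz":0}
    - {"jaw":20,"tx":-0.6,"ty":0,"tz":0,"wx":0,"wy":0,"wz":0}
    - {"jaw":20,"tx":-0.5,"ty":0,"tz":0,"wx":0,"wy":0,"wz":0}
    - {"jaw":20,"tx":-0.4,"ty":0,"tz":0,"wx":0,"wy":0,"wz":0}
    - {"jaw":20,"tx":0,"ty":0,"tz":0,"wx":0,"wy":0,"wz":0}

```text
t: 5.68
tool_pos: [0.4081, 0.2692, 0.3233]
ee_rot: [[0.004, 1.0, -0.001], [0.003, -0.001, -1.0], [-1.0, 0.004, -0.003]]
force: [-0.8, -0.5, -0.5]
grip_width: 0.0337
```

Run:
```python
from h import *
bottles()
a=np.hstack([get_image('side')['color'][50:260,80:360]]);cv2.imwrite('pics/s2.png',cv2.resize(a,None,fx=2.5,fy=2.5))
```

```text
top [287. 234.] 84 ztop 0.055 mid [ 0.4906 -0.0485  0.0447] ext [0.02  0.023 0.021] bgr [30.  26.  25.5]
top [249. 240.] 207 ztop 0.086 mid [0.4819 0.0389 0.0712] ext [0.032 0.031 0.03 ] bgr [127. 128. 126.]
top [196. 245.] 223 ztop 0.098 mid [0.4717 0.1564 0.083 ] ext [0.024 0.024 0.03 ] bgr [87. 43. 20.]
top [331. 252.] 214 ztop 0.099 mid [ 0.449  -0.1461  0.084 ] ext [0.022 0.022 0.029] bgr [20. 23. 93.]
top [293. 268.] 208 ztop 0.097 mid [ 0.4168 -0.0605  0.0867] ext [0.021 0.022 0.021] bgr [84. 85. 29.]
top [380. 268.] 236 ztop 0.099 mid [ 0.4095 -0.2517  0.0839] ext [0.022 0.022 0.03 ] bgr [ 41. 104. 117.]
side [197. 171.] 493 ztop 0.094 mid [0.4719 0.1531 0.0796] ext [0.023 0.02  0.03 ] bgr [72. 34. 13.]
side [225. 210.] 586 ztop 0.081 mid [0.4813 0.0349 0.0663] ext [0.033 0.03  0.03 ] bgr [76. 78. 76.]
side [252. 249.] 223 ztop 0.052 mid [ 0.4911 -0.0495  0.0411] ext [0.022 0.023 0.022] bgr [43. 41. 37.]
side [208. 268.] 729 ztop 0.096 mid [ 0.4154 -0.062   0.0807] ext [0.023 0.022 0.03 ] bgr [64. 65. 12.]
side [252. 306.] 792 ztop 0.095 mid [ 0.4486 -0.1472  0.0801] ext [0.024 0.024 0.03 ] bgr [10. 12. 78.]
side [257. 395.] 1003 ztop 0.095 mid [ 0.408  -0.253   0.0802] ext [0.023 0.023 0.03 ] bgr [ 19.  87. 102.]
```

View pics/s2.png

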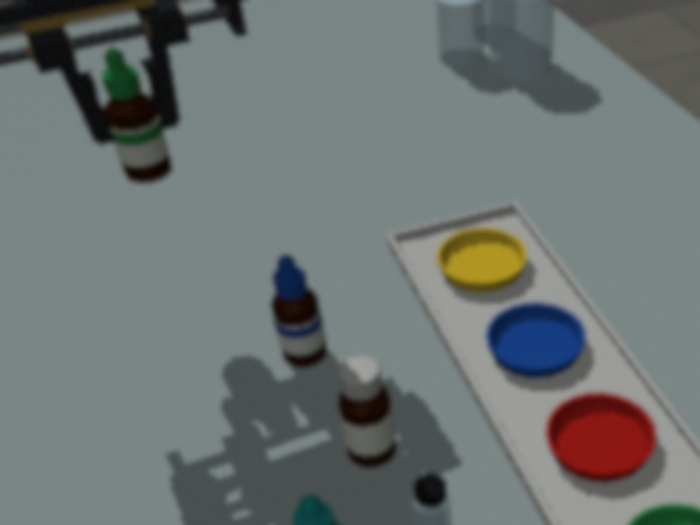

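Call:
step_arm:
  steps:
    - {"jaw":20,"tx":0,"ty":0.3,"tz":0.3,"wx":0,"wy":0,"wz":0}
    - {"jaw":20,"tx":0,"ty":0.6,"tz":0.6,"wx":0,"wy":0,"wz":0}
    - {"jaw":20,"tx":0,"ty":0.6,"tz":0.9,"wx":0,"wy":0,"wz":0}
    - {"jaw":20,"tx":0,"ty":0.6,"tz":0.95,"wx":0,"wy":0,"wz":0}
    - {"jaw":20,"tx":0,"ty":0.6,"tz":0.95,"wx":0,"wy":0,"wz":0}
    - {"jaw":20,"tx":0,"ty":0.6,"tz":0.95,"wx":0,"wy":0,"wz":0}
    - {"jaw":20,"tx":0,"ty":0.5,"tz":0.95,"wx":0,"wy":0,"wz":0}
    - {"jaw":20,"tx":0,"ty":0.3,"tz":0.95,"wx":0,"wy":0,"wz":0}
    - {"jaw":20,"tx":0,"ty":0.08,"tz":0.9,"wx":0,"wy":0,"wz":0}
    - {"jaw":20,"tx":0,"ty":0,"tz":0.6,"wx":0,"wy":0,"wz":0}
    - {"jaw":20,"tx":0,"ty":0,"tz":0.21,"wx":0,"wy":0,"wz":0}
    - {"jaw":20,"tx":0,"ty":0,"tz":0,"wx":0,"wy":0,"wz":0}

```text
t: 7.32
tool_pos: [0.6157, -0.1445, 0.3196]
ee_rot: [[-0.002, 1.0, -0.002], [0.001, -0.002, -1.0], [-1.0, -0.002, -0.001]]
force: [-0.4, -0.6, -0.7]
grip_width: 0.0341
```

Run:
```python
from h import *
s=sense();print(s['tool_pos'],s['force'])
a=np.hstack([get_image('side')['color'][100:320,200:480]]);cv2.imwrite('pics/s3.png',cv2.resize(a,None,fx=2.5,fy=2.5))
```

```text
[ 0.61568208 -0.14447731  0.31956334] [-0.42203368 -0.60379758 -0.686538  ]
```

View pics/s3.png

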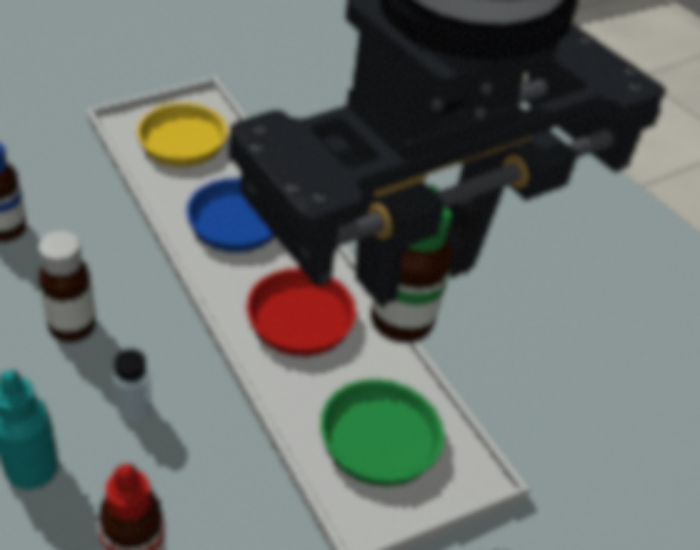

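Call:
step_arm:
  steps:
    - {"jaw":20,"tx":0.3,"ty":0.03,"tz":0,"wx":0,"wy":0,"wz":0}
    - {"jaw":20,"tx":0.5,"ty":0,"tz":0,"wx":0,"wy":0,"wz":0}
    - {"jaw":20,"tx":0.5,"ty":0,"tz":0,"wx":0,"wy":0,"wz":0}
    - {"jaw":20,"tx":0.4,"ty":0,"tz":0,"wx":0,"wy":0,"wz":0}
    - {"jaw":20,"tx":0.25,"ty":0,"tz":0,"wx":0,"wy":0,"wz":0}
    - {"jaw":20,"tx":0.15,"ty":0,"tz":0,"wx":0,"wy":0,"wz":0}
    - {"jaw":20,"tx":0.04,"ty":0,"tz":0,"wx":0,"wy":0,"wz":0}
    - {"jaw":20,"tx":0,"ty":0,"tz":0,"wx":0,"wy":0,"wz":0}

```text
t: 8.38
tool_pos: [0.6179, -0.1446, 0.2143]
ee_rot: [[0.001, 1.0, -0.001], [-0.0, -0.001, -1.0], [-1.0, 0.001, 0.0]]
force: [0.3, -0.7, -1.4]
grip_width: 0.0342
```

Run:
```python
from h import *
s=sense();print(s['tool_pos'],s['force'])
a=np.hstack([get_image('side')['color'][140:320,240:480]]);cv2.imwrite('pics/s4.png',cv2.resize(a,None,fx=3,fy=3,interpolation=cv2.INTER_CUBIC))
```

```text
[ 0.61792246 -0.1445811   0.21432483] [ 0.29011078 -0.66853115 -1.39475227]
```

View pics/s4.png

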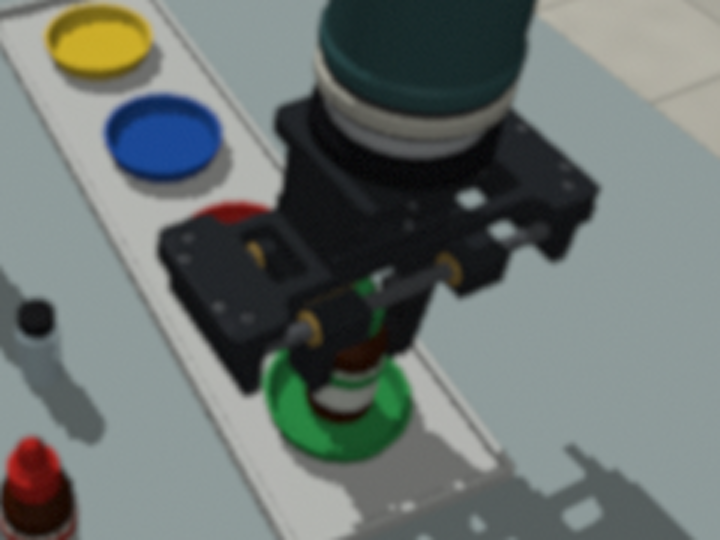

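Call:
step_arm:
  steps:
    - {"jaw":20,"tx":0.04,"ty":0,"tz":0,"wx":0,"wy":0,"wz":0}
    - {"jaw":20,"tx":0.03,"ty":0,"tz":0,"wx":0,"wy":0,"wz":0}
    - {"jaw":20,"tx":0,"ty":0,"tz":0,"wx":0,"wy":0,"wz":0}

```text
t: 8.8
tool_pos: [0.6176, -0.1445, 0.2104]
ee_rot: [[0.0, 1.0, -0.001], [-0.0, -0.001, -1.0], [-1.0, 0.0, 0.0]]
force: [0.7, -1.0, -1.4]
grip_width: 0.0343
```

Call:
step_arm:
  steps:
    - {"jaw":20,"tx":0.02,"ty":0,"tz":0,"wx":0,"wy":0,"wz":0}
    - {"jaw":20,"tx":0.01,"ty":0,"tz":0,"wx":0,"wy":0,"wz":0}
    - {"jaw":20,"tx":0,"ty":0,"tz":0,"wx":0,"wy":0,"wz":0}

```text
t: 9.18
tool_pos: [0.6177, -0.1446, 0.2103]
ee_rot: [[0.0, 1.0, -0.001], [-0.0, -0.001, -1.0], [-1.0, 0.0, 0.0]]
force: [-4.0, 0.5, 7.3]
grip_width: 0.034
```

Call:
step_arm:
  steps:
    - {"jaw":36,"tx":0,"ty":0,"tz":0,"wx":0,"wy":0,"wz":0}
    - {"jaw":45,"tx":0,"ty":0,"tz":0,"wx":0,"wy":0,"wz":0}
    - {"jaw":70,"tx":0,"ty":0,"tz":0,"wx":0,"wy":0,"wz":0}
    - {"jaw":70,"tx":0,"ty":0,"tz":0,"wx":0,"wy":0,"wz":0}
    - {"jaw":70,"tx":-0.3,"ty":0,"tz":0,"wx":0,"wy":0,"wz":0}
    - {"jaw":70,"tx":-0.7,"ty":0,"tz":0,"wx":0,"wy":0,"wz":0}
    - {"jaw":70,"tx":-0.8,"ty":0,"tz":0,"wx":0,"wy":0,"wz":0}
    - {"jaw":70,"tx":-0.3,"ty":-0.3,"tz":-0.6,"wx":0,"wy":0,"wz":0}
    - {"jaw":70,"tx":0,"ty":-0.4,"tz":-0.8,"wx":0,"wy":0,"wz":0}
    - {"jaw":70,"tx":0,"ty":-0.4,"tz":-0.8,"wx":0,"wy":0,"wz":0}
    - {"jaw":70,"tx":0,"ty":-0.4,"tz":-0.8,"wx":0,"wy":0,"wz":0}
    - {"jaw":70,"tx":0,"ty":-0.4,"tz":-0.8,"wx":0,"wy":0,"wz":0}

```text
t: 10.68
tool_pos: [0.5222, 0.0468, 0.3151]
ee_rot: [[0.002, 1.0, -0.001], [0.0, -0.001, -1.0], [-1.0, 0.002, -0.0]]
force: [0.7, 0.6, -0.7]
grip_width: 0.0702
```

Call:
step_arm:
  steps:
    - {"jaw":70,"tx":0,"ty":-0.4,"tz":-0.8,"wx":0,"wy":0,"wz":0}
    - {"jaw":70,"tx":0,"ty":-0.4,"tz":-0.8,"wx":0,"wy":0,"wz":0}
    - {"jaw":70,"tx":0,"ty":-0.22,"tz":-0.59,"wx":0,"wy":0,"wz":0}
    - {"jaw":70,"tx":0,"ty":0,"tz":0,"wx":0,"wy":0,"wz":0}
    - {"jaw":70,"tx":0,"ty":0,"tz":0,"wx":0,"wy":0,"wz":0}

```text
t: 11.3
tool_pos: [0.4722, 0.1549, 0.3145]
ee_rot: [[0.001, 1.0, -0.0], [-0.0, -0.0, -1.0], [-1.0, 0.001, 0.0]]
force: [0.0, 0.1, 0.2]
grip_width: 0.0705
```

```bash
cat >> h.py <<'E'
def wrist(x0,y0):
    s=sense();print(s['tool_pos'])
    d=get_image('wrist');T=np.array(d['tool_from_camera'])
    K=d['camera_matrix'];z=d['depth'];v,u=np.mgrid[:420,:560]
    P=np.stack([(u-K[0,2])/K[0,0]*z,(v-K[1,2])/K[1,1]*z,z],-1)@T[:3,:3].T+T[:3,3]
    W=P@np.array(s['ee_rot']).T+np.array(s['tool_pos'])
    m=(z>0)&(W[...,2]>.067)&(W[...,2]<.1)&(np.hypot(W[...,0]-x0,W[...,1]-y0)<.03)
    p=W[m];print(len(p),p.min(0),p.max(0),(p.min(0)+p.max(0))/2)
E
python3 - <<'E'
from h import *
wrist(.472,.155);bottles()
a=get_image('side')['color'];cv2.imwrite('pics/s5.png',cv2.resize(a,None,fx=1.4,fy=1.4))
E
```

```text
[0.47216066 0.15488017 0.31445518]
896 [0.45886688 0.14725152 0.06700249] [0.48230529 0.17055126 0.0965004 ] [0.47058608 0.15890139 0.08175145]
top [327. 178.] 236 ztop 0.106 mid [ 0.6177 -0.1432  0.0918] ext [0.023 0.023 0.029] bgr [ 68. 120.  49.]
top [287. 234.] 85 ztop 0.056 mid [ 0.4906 -0.0485  0.0456] ext [0.019 0.023 0.021] bgr [23. 24. 22.]
top [249. 240.] 205 ztop 0.086 mid [0.4819 0.0379 0.0709] ext [0.032 0.033 0.03 ] bgr [124.5 126.  124. ]
top [199. 246.] 140 ztop 0.091 mid [0.471  0.1492 0.0766] ext [0.021 0.014 0.03 ] bgr [96.  49.5 27. ]
top [331. 252.] 215 ztop 0.098 mid [ 0.4488 -0.146   0.0835] ext [0.022 0.022 0.029] bgr [ 36.  39. 156.]
top [293. 268.] 208 ztop 0.099 mid [ 0.4169 -0.0605  0.0871] ext [0.022 0.022 0.023] bgr [133. 133.  49.]
top [380. 269.] 237 ztop 0.098 mid [ 0.4096 -0.2519  0.0835] ext [0.022 0.022 0.03 ] bgr [ 45. 110. 125.]
side [198. 171.] 501 ztop 0.094 mid [0.4718 0.1534 0.0793] ext [0.024 0.019 0.03 ] bgr [76.  38.  15.5]
side [225. 210.] 585 ztop 0.081 mid [0.4813 0.0354 0.0662] ext [0.033 0.03  0.03 ] bgr [79. 81. 80.]
side [356. 256.] 816 ztop 0.103 mid [ 0.6169 -0.1445  0.0885] ext [0.024 0.024 0.03 ] bgr [36. 73. 23.]
side [252. 249.] 228 ztop 0.052 mid [ 0.4906 -0.0496  0.0409] ext [0.022 0.022 0.022] bgr [46.  45.5 41.5]
side [208. 268.] 724 ztop 0.095 mid [ 0.4155 -0.0618  0.0803] ext [0.023 0.022 0.03 ] bgr [71. 72. 14.]
side [252. 306.] 795 ztop 0.095 mid [ 0.4487 -0.1472  0.0803] ext [0.024 0.023 0.03 ] bgr [12. 15. 88.]
side [257. 395.] 1003 ztop 0.095 mid [ 0.4081 -0.253   0.0802] ext [0.023 0.024 0.03 ] bgr [ 19.  88. 103.]
```

View pics/s5.png

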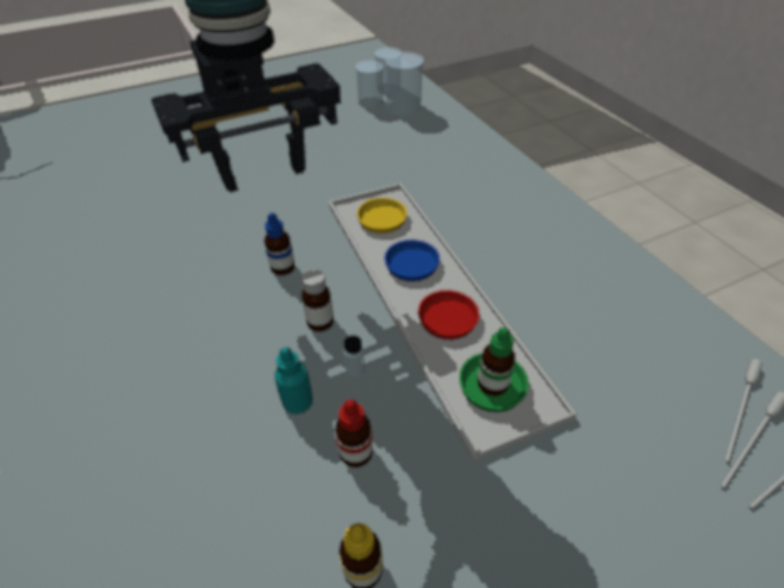

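Call:
step_arm:
  steps:
    - {"jaw":70,"tx":0.6,"ty":-0.02,"tz":-0.03,"wx":0,"wy":0,"wz":0}
    - {"jaw":70,"tx":0.7,"ty":0,"tz":0,"wx":0,"wy":0,"wz":0}
    - {"jaw":70,"tx":0.6,"ty":0,"tz":0,"wx":0,"wy":0,"wz":0}
    - {"jaw":70,"tx":0.36,"ty":0,"tz":0,"wx":0,"wy":0,"wz":0}
    - {"jaw":70,"tx":0,"ty":0,"tz":0,"wx":0,"wy":0,"wz":0}
    - {"jaw":45,"tx":0,"ty":0,"tz":0,"wx":0,"wy":0,"wz":0}
    - {"jaw":38,"tx":0,"ty":0,"tz":0,"wx":0,"wy":0,"wz":0}
    - {"jaw":25,"tx":0,"ty":0,"tz":0,"wx":0,"wy":0,"wz":0}
    - {"jaw":20,"tx":0,"ty":0,"tz":0,"wx":0,"wy":0,"wz":0}
    - {"jaw":20,"tx":0,"ty":0,"tz":0,"wx":0,"wy":0,"wz":0}

```text
t: 12.75
tool_pos: [0.4711, 0.1568, 0.2013]
ee_rot: [[0.001, 1.0, -0.001], [0.0, -0.001, -1.0], [-1.0, 0.001, -0.0]]
force: [-0.9, -0.2, 5.2]
grip_width: 0.0339
```

Call:
step_arm:
  steps:
    - {"jaw":20,"tx":-0.1,"ty":0,"tz":0,"wx":0,"wy":0,"wz":0}
    - {"jaw":20,"tx":-0.3,"ty":0,"tz":0,"wx":0,"wy":0,"wz":0}
    - {"jaw":20,"tx":-0.5,"ty":0,"tz":0,"wx":0,"wy":0,"wz":0}
    - {"jaw":20,"tx":-0.6,"ty":0,"tz":0,"wx":0,"wy":0,"wz":0}
    - {"jaw":20,"tx":-0.5,"ty":0.2,"tz":0.1,"wx":0,"wy":0,"wz":0}
    - {"jaw":20,"tx":0,"ty":0.5,"tz":0.25,"wx":0,"wy":0,"wz":0}
    - {"jaw":20,"tx":0,"ty":0.6,"tz":0.3,"wx":0,"wy":0,"wz":0}
    - {"jaw":20,"tx":0,"ty":0.6,"tz":0.3,"wx":0,"wy":0,"wz":0}
    - {"jaw":20,"tx":0,"ty":0.6,"tz":0.3,"wx":0,"wy":0,"wz":0}
    - {"jaw":20,"tx":0,"ty":0.5,"tz":0.25,"wx":0,"wy":0,"wz":0}
    - {"jaw":20,"tx":0,"ty":0.22,"tz":0.13,"wx":0,"wy":0,"wz":0}
    - {"jaw":20,"tx":0,"ty":0,"tz":0,"wx":0,"wy":0,"wz":0}

```text
t: 14.25
tool_pos: [0.6319, 0.0748, 0.301]
ee_rot: [[-0.0, 1.0, -0.002], [0.0, -0.002, -1.0], [-1.0, -0.0, -0.0]]
force: [-0.6, -0.8, -1.0]
grip_width: 0.0342
```

Call:
step_arm:
  steps:
    - {"jaw":20,"tx":0,"ty":0,"tz":0,"wx":0,"wy":0,"wz":0}

```text
t: 14.38
tool_pos: [0.6309, 0.0754, 0.3006]
ee_rot: [[-0.001, 1.0, -0.001], [0.0, -0.001, -1.0], [-1.0, -0.001, -0.0]]
force: [0.1, 0.6, -0.9]
grip_width: 0.0342
```

Call:
step_arm:
  steps:
    - {"jaw":20,"tx":0.3,"ty":0.02,"tz":0,"wx":0,"wy":0,"wz":0}
    - {"jaw":20,"tx":0.5,"ty":0,"tz":0,"wx":0,"wy":0,"wz":0}
    - {"jaw":20,"tx":0.5,"ty":0,"tz":0,"wx":0,"wy":0,"wz":0}
    - {"jaw":20,"tx":0.3,"ty":0,"tz":0,"wx":0,"wy":0,"wz":0}
    - {"jaw":20,"tx":0.12,"ty":0,"tz":0,"wx":0,"wy":0,"wz":0}
    - {"jaw":20,"tx":0.03,"ty":0,"tz":0,"wx":0,"wy":0,"wz":0}
    - {"jaw":20,"tx":0.03,"ty":0,"tz":0,"wx":0,"wy":0,"wz":0}
    - {"jaw":20,"tx":0.02,"ty":0,"tz":0,"wx":0,"wy":0,"wz":0}
    - {"jaw":20,"tx":0,"ty":0,"tz":0,"wx":0,"wy":0,"wz":0}

```text
t: 15.5
tool_pos: [0.633, 0.075, 0.2112]
ee_rot: [[0.001, 1.0, -0.001], [0.0, -0.001, -1.0], [-1.0, 0.001, -0.0]]
force: [0.2, -0.1, -0.9]
grip_width: 0.0338
```

Call:
step_arm:
  steps:
    - {"jaw":20,"tx":0.02,"ty":0,"tz":0,"wx":0,"wy":0,"wz":0}
    - {"jaw":20,"tx":0.02,"ty":0,"tz":0,"wx":0,"wy":0,"wz":0}
    - {"jaw":20,"tx":0,"ty":0,"tz":0,"wx":0,"wy":0,"wz":0}

```text
t: 15.88
tool_pos: [0.633, 0.075, 0.2103]
ee_rot: [[0.001, 1.0, -0.001], [0.0, -0.001, -1.0], [-1.0, 0.001, -0.0]]
force: [-2.9, -0.5, 7.3]
grip_width: 0.034
```

Call:
step_arm:
  steps:
    - {"jaw":36,"tx":0,"ty":0,"tz":0,"wx":0,"wy":0,"wz":0}
    - {"jaw":45,"tx":0,"ty":0,"tz":0,"wx":0,"wy":0,"wz":0}
    - {"jaw":70,"tx":0,"ty":0,"tz":0,"wx":0,"wy":0,"wz":0}
    - {"jaw":70,"tx":0,"ty":0,"tz":0,"wx":0,"wy":0,"wz":0}
    - {"jaw":70,"tx":-0.3,"ty":0,"tz":0,"wx":0,"wy":0,"wz":0}
    - {"jaw":70,"tx":-0.7,"ty":0,"tz":0,"wx":0,"wy":0,"wz":0}
    - {"jaw":70,"tx":-0.8,"ty":0,"tz":0,"wx":0,"wy":0,"wz":0}
    - {"jaw":70,"tx":-0.3,"ty":-0.48,"tz":0.53,"wx":0,"wy":0,"wz":0}
    - {"jaw":70,"tx":0,"ty":-0.6,"tz":0.7,"wx":0,"wy":0,"wz":0}
    - {"jaw":70,"tx":0,"ty":-0.6,"tz":0.7,"wx":0,"wy":0,"wz":0}
    - {"jaw":70,"tx":0,"ty":-0.6,"tz":0.7,"wx":0,"wy":0,"wz":0}
    - {"jaw":70,"tx":0,"ty":-0.6,"tz":0.7,"wx":0,"wy":0,"wz":0}

```text
t: 17.38
tool_pos: [0.4877, -0.0923, 0.315]
ee_rot: [[0.002, 1.0, -0.001], [-0.001, -0.001, -1.0], [-1.0, 0.002, 0.001]]
force: [-0.5, -0.5, 0.4]
grip_width: 0.0703
```

Call:
step_arm:
  steps:
    - {"jaw":70,"tx":0,"ty":-0.5,"tz":0.6,"wx":0,"wy":0,"wz":0}
    - {"jaw":70,"tx":0,"ty":-0.3,"tz":0.5,"wx":0,"wy":0,"wz":0}
    - {"jaw":70,"tx":0,"ty":0,"tz":0,"wx":0,"wy":0,"wz":0}
    - {"jaw":70,"tx":0,"ty":0,"tz":0,"wx":0,"wy":0,"wz":0}

```text
t: 17.88
tool_pos: [0.449, -0.1461, 0.3145]
ee_rot: [[0.002, 1.0, -0.001], [-0.0, -0.001, -1.0], [-1.0, 0.002, 0.0]]
force: [0.4, 0.5, -0.3]
grip_width: 0.0702
```

Run:
```python
from h import *
wrist(.449,-.1465);bottles()
```

```text
[ 0.44898129 -0.14607159  0.31452904]
891 [ 0.43592991 -0.15661591  0.06701511] [ 0.45916886 -0.13293442  0.0958897 ] [ 0.44754938 -0.14477517  0.0814524 ]
top [231. 174.] 237 ztop 0.106 mid [0.6329 0.0741 0.0917] ext [0.023 0.022 0.029] bgr [113.  57.  28.]
top [327. 178.] 239 ztop 0.108 mid [ 0.618  -0.1436  0.0947] ext [0.023 0.022 0.026] bgr [ 64.  113.   46.5]
top [287. 234.] 85 ztop 0.056 mid [ 0.4907 -0.0485  0.0452] ext [0.02  0.023 0.021] bgr [30. 27. 27.]
top [249. 240.] 206 ztop 0.086 mid [0.4819 0.0389 0.0711] ext [0.031 0.031 0.03 ] bgr [186. 189. 186.]
top [293. 268.] 209 ztop 0.1 mid [ 0.4168 -0.0604  0.0881] ext [0.021 0.022 0.023] bgr [124.5 126.   45.5]
top [378. 272.] 124 ztop 0.095 mid [ 0.4044 -0.2504  0.0815] ext [0.011 0.019 0.027] bgr [ 43.  105.5 120. ]
side [295. 151.] 44 ztop 0.104 mid [0.6312 0.0765 0.0948] ext [0.015 0.017 0.018] bgr [107.   66.   48.5]
side [356. 256.] 811 ztop 0.104 mid [ 0.6175 -0.1442  0.0891] ext [0.024 0.023 0.03 ] bgr [45.  88.5 29. ]
side [252. 249.] 221 ztop 0.052 mid [ 0.4911 -0.0496  0.0411] ext [0.022 0.023 0.022] bgr [58. 56. 50.]
side [204. 277.] 204 ztop 0.072 mid [ 0.4047 -0.0663  0.0566] ext [0.013 0.022 0.03 ] bgr [86. 87. 20.]
side [252. 306.] 797 ztop 0.095 mid [ 0.4487 -0.1469  0.0797] ext [0.023 0.024 0.03 ] bgr [ 16.   20.  105.5]
side [257. 395.] 1002 ztop 0.095 mid [ 0.4081 -0.2531  0.0802] ext [0.023 0.023 0.03 ] bgr [ 25. 105. 122.]
```

Call:
step_arm:
  steps:
    - {"jaw":70,"tx":0.6,"ty":-0.01,"tz":0,"wx":0,"wy":0,"wz":0}
    - {"jaw":70,"tx":0.7,"ty":0,"tz":0,"wx":0,"wy":0,"wz":0}
    - {"jaw":70,"tx":0.6,"ty":0,"tz":0,"wx":0,"wy":0,"wz":0}
    - {"jaw":70,"tx":0.36,"ty":0,"tz":0,"wx":0,"wy":0,"wz":0}
    - {"jaw":70,"tx":0,"ty":0,"tz":0,"wx":0,"wy":0,"wz":0}
    - {"jaw":45,"tx":0,"ty":0,"tz":0,"wx":0,"wy":0,"wz":0}
    - {"jaw":38,"tx":0,"ty":0,"tz":0,"wx":0,"wy":0,"wz":0}
    - {"jaw":25,"tx":0,"ty":0,"tz":0,"wx":0,"wy":0,"wz":0}
    - {"jaw":20,"tx":0,"ty":0,"tz":0,"wx":0,"wy":0,"wz":0}
    - {"jaw":20,"tx":0,"ty":0,"tz":0,"wx":0,"wy":0,"wz":0}

```text
t: 19.27
tool_pos: [0.4483, -0.1464, 0.2013]
ee_rot: [[0.001, 1.0, -0.001], [-0.0, -0.001, -1.0], [-1.0, 0.001, 0.0]]
force: [-1.1, 1.7, 3.5]
grip_width: 0.0339
```

Call:
step_arm:
  steps:
    - {"jaw":20,"tx":-0.1,"ty":0,"tz":0,"wx":0,"wy":0,"wz":0}
    - {"jaw":20,"tx":-0.3,"ty":0,"tz":0,"wx":0,"wy":0,"wz":0}
    - {"jaw":20,"tx":-0.5,"ty":0,"tz":0,"wx":0,"wy":0,"wz":0}
    - {"jaw":20,"tx":-0.6,"ty":0,"tz":0,"wx":0,"wy":0,"wz":0}
    - {"jaw":20,"tx":-0.5,"ty":0.2,"tz":-0.1,"wx":0,"wy":0,"wz":0}
    - {"jaw":20,"tx":0,"ty":0.5,"tz":-0.3,"wx":0,"wy":0,"wz":0}
    - {"jaw":20,"tx":0,"ty":0.65,"tz":-0.42,"wx":0,"wy":0,"wz":0}
    - {"jaw":20,"tx":0,"ty":0.65,"tz":-0.42,"wx":0,"wy":0,"wz":0}
    - {"jaw":20,"tx":0,"ty":0.65,"tz":-0.42,"wx":0,"wy":0,"wz":0}
    - {"jaw":20,"tx":0,"ty":0.55,"tz":-0.38,"wx":0,"wy":0,"wz":0}
    - {"jaw":20,"tx":0,"ty":0.32,"tz":-0.2,"wx":0,"wy":0,"wz":0}
    - {"jaw":20,"tx":0,"ty":0,"tz":0,"wx":0,"wy":0,"wz":0}

```text
t: 20.78
tool_pos: [0.6246, -0.034, 0.301]
ee_rot: [[-0.0, 1.0, 0.0], [-0.0, 0.0, -1.0], [-1.0, -0.0, 0.0]]
force: [-0.2, -0.4, -0.6]
grip_width: 0.0337
```

Call:
step_arm:
  steps:
    - {"jaw":20,"tx":0,"ty":0,"tz":0,"wx":0,"wy":0,"wz":0}

```text
t: 20.9
tool_pos: [0.6233, -0.035, 0.3005]
ee_rot: [[-0.001, 1.0, -0.001], [-0.0, -0.001, -1.0], [-1.0, -0.001, 0.0]]
force: [-0.7, 0.0, -2.2]
grip_width: 0.0338
```

Call:
step_arm:
  steps:
    - {"jaw":20,"tx":0.3,"ty":0.01,"tz":0,"wx":0,"wy":0,"wz":0}
    - {"jaw":20,"tx":0.5,"ty":0,"tz":0,"wx":0,"wy":0,"wz":0}
    - {"jaw":20,"tx":0.5,"ty":0,"tz":0,"wx":0,"wy":0,"wz":0}
    - {"jaw":20,"tx":0.3,"ty":0,"tz":0,"wx":0,"wy":0,"wz":0}
    - {"jaw":20,"tx":0.12,"ty":0,"tz":0,"wx":0,"wy":0,"wz":0}
    - {"jaw":20,"tx":0.03,"ty":0,"tz":0,"wx":0,"wy":0,"wz":0}
    - {"jaw":20,"tx":0.03,"ty":0,"tz":0,"wx":0,"wy":0,"wz":0}
    - {"jaw":20,"tx":0.02,"ty":0,"tz":0,"wx":0,"wy":0,"wz":0}
    - {"jaw":20,"tx":0.02,"ty":0,"tz":0,"wx":0,"wy":0,"wz":0}
    - {"jaw":20,"tx":0,"ty":0,"tz":0,"wx":0,"wy":0,"wz":0}

```text
t: 22.15
tool_pos: [0.625, -0.0344, 0.2104]
ee_rot: [[0.001, 1.0, -0.001], [-0.0, -0.001, -1.0], [-1.0, 0.001, 0.0]]
force: [-0.6, 0.3, 0.6]
grip_width: 0.0337
```

Call:
step_arm:
  steps:
    - {"jaw":20,"tx":0.01,"ty":0,"tz":0,"wx":0,"wy":0,"wz":0}
    - {"jaw":36,"tx":0,"ty":0,"tz":0,"wx":0,"wy":0,"wz":0}
    - {"jaw":45,"tx":0,"ty":0,"tz":0,"wx":0,"wy":0,"wz":0}
    - {"jaw":70,"tx":0,"ty":0,"tz":0,"wx":0,"wy":0,"wz":0}
    - {"jaw":70,"tx":0,"ty":0,"tz":0,"wx":0,"wy":0,"wz":0}
    - {"jaw":70,"tx":-0.3,"ty":0,"tz":0,"wx":0,"wy":0,"wz":0}
    - {"jaw":70,"tx":-0.7,"ty":0,"tz":0,"wx":0,"wy":0,"wz":0}
    - {"jaw":70,"tx":-0.8,"ty":0,"tz":0,"wx":0,"wy":0,"wz":0}
    - {"jaw":70,"tx":-0.3,"ty":-0.5,"tz":0.5,"wx":0,"wy":0,"wz":0}
    - {"jaw":70,"tx":0,"ty":-0.6,"tz":0.6,"wx":0,"wy":0,"wz":0}
    - {"jaw":70,"tx":0,"ty":-0.6,"tz":0.6,"wx":0,"wy":0,"wz":0}
    - {"jaw":70,"tx":0,"ty":-0.6,"tz":0.6,"wx":0,"wy":0,"wz":0}

```text
t: 23.65
tool_pos: [0.5087, -0.1501, 0.3156]
ee_rot: [[0.002, 1.0, -0.0], [-0.001, -0.0, -1.0], [-1.0, 0.002, 0.001]]
force: [0.5, -0.5, 0.6]
grip_width: 0.0701
```

Call:
step_arm:
  steps:
    - {"jaw":70,"tx":0,"ty":-0.6,"tz":0.6,"wx":0,"wy":0,"wz":0}
    - {"jaw":70,"tx":0,"ty":-0.6,"tz":0.6,"wx":0,"wy":0,"wz":0}
    - {"jaw":70,"tx":0,"ty":-0.5,"tz":0.5,"wx":0,"wy":0,"wz":0}
    - {"jaw":70,"tx":0,"ty":-0.32,"tz":0.35,"wx":0,"wy":0,"wz":0}
    - {"jaw":70,"tx":0,"ty":0,"tz":0,"wx":0,"wy":0,"wz":0}
    - {"jaw":70,"tx":0,"ty":0,"tz":0,"wx":0,"wy":0,"wz":0}

```text
t: 24.4
tool_pos: [0.4089, -0.2516, 0.3149]
ee_rot: [[0.001, 1.0, -0.001], [-0.0, -0.001, -1.0], [-1.0, 0.001, 0.0]]
force: [-0.4, 0.7, -0.9]
grip_width: 0.0702
```

Run:
```python
from h import *
wrist(.409,-.252);bottles()
```

```text
[ 0.40885069 -0.25159484  0.31494993]
888 [ 0.39586002 -0.26252738  0.06723337] [ 0.41935528 -0.23876588  0.09553717] [ 0.40760765 -0.25064663  0.08138527]
top [231. 174.] 235 ztop 0.107 mid [0.633  0.0748 0.0917] ext [0.023 0.022 0.03 ] bgr [107.  53.  27.]
top [279. 176.] 229 ztop 0.107 mid [ 0.6254 -0.034   0.0923] ext [0.023 0.022 0.028] bgr [ 30.  33. 132.]
top [327. 178.] 236 ztop 0.107 mid [ 0.6175 -0.1436  0.092 ] ext [0.024 0.022 0.029] bgr [ 62. 111.  47.]
top [287. 234.] 84 ztop 0.056 mid [ 0.4906 -0.0484  0.0444] ext [0.019 0.023 0.023] bgr [30.  26.  27.5]
top [249. 240.] 208 ztop 0.085 mid [0.4819 0.038  0.07  ] ext [0.032 0.033 0.03 ] bgr [178. 181. 177.]
top [293. 268.] 208 ztop 0.097 mid [ 0.4168 -0.0604  0.0869] ext [0.021 0.022 0.02 ] bgr [121. 121.  44.]
top [379. 269.] 230 ztop 0.1 mid [ 0.4095 -0.251   0.0851] ext [0.022 0.021 0.03 ] bgr [ 61.5 149.5 171.5]
side [299. 168.] 307 ztop 0.103 mid [0.6357 0.0692 0.088 ] ext [0.017 0.018 0.029] bgr [115.   58.5  26.5]
side [322. 208.] 670 ztop 0.104 mid [ 0.6249 -0.0356  0.0888] ext [0.024 0.024 0.03 ] bgr [ 25.  30. 135.]
side [359. 251.] 519 ztop 0.103 mid [ 0.6173 -0.1446  0.0885] ext [0.024 0.023 0.03 ] bgr [ 60. 114.  40.]
side [257. 395.] 1004 ztop 0.095 mid [ 0.408  -0.253   0.0796] ext [0.023 0.023 0.03 ] bgr [ 41.  158.5 185. ]
```

Call:
step_arm:
  steps:
    - {"jaw":70,"tx":0.6,"ty":-0.01,"tz":0,"wx":0,"wy":0,"wz":0}
    - {"jaw":70,"tx":0.7,"ty":0,"tz":0,"wx":0,"wy":0,"wz":0}
    - {"jaw":70,"tx":0.6,"ty":0,"tz":0,"wx":0,"wy":0,"wz":0}
    - {"jaw":70,"tx":0.36,"ty":0,"tz":0,"wx":0,"wy":0,"wz":0}
    - {"jaw":70,"tx":0,"ty":0,"tz":0,"wx":0,"wy":0,"wz":0}
    - {"jaw":45,"tx":0,"ty":0,"tz":0,"wx":0,"wy":0,"wz":0}
    - {"jaw":38,"tx":0,"ty":0,"tz":0,"wx":0,"wy":0,"wz":0}
    - {"jaw":25,"tx":0,"ty":0,"tz":0,"wx":0,"wy":0,"wz":0}
    - {"jaw":20,"tx":0,"ty":0,"tz":0,"wx":0,"wy":0,"wz":0}
    - {"jaw":20,"tx":0,"ty":0,"tz":0,"wx":0,"wy":0,"wz":0}

```text
t: 25.8
tool_pos: [0.4082, -0.252, 0.2018]
ee_rot: [[0.001, 1.0, -0.001], [-0.001, -0.001, -1.0], [-1.0, 0.001, 0.001]]
force: [0.1, -0.3, 3.7]
grip_width: 0.0341
```

Call:
step_arm:
  steps:
    - {"jaw":20,"tx":-0.1,"ty":0,"tz":0,"wx":0,"wy":0,"wz":0}
    - {"jaw":20,"tx":-0.3,"ty":0,"tz":0,"wx":0,"wy":0,"wz":0}
    - {"jaw":20,"tx":-0.5,"ty":0,"tz":0,"wx":0,"wy":0,"wz":0}
    - {"jaw":20,"tx":-0.6,"ty":0,"tz":0,"wx":0,"wy":0,"wz":0}
    - {"jaw":20,"tx":-0.6,"ty":0,"tz":0,"wx":0,"wy":0,"wz":0}
    - {"jaw":20,"tx":-0.6,"ty":0,"tz":0,"wx":0,"wy":0,"wz":0}
    - {"jaw":20,"tx":-0.3,"ty":0.15,"tz":-0.3,"wx":0,"wy":0,"wz":0}
    - {"jaw":20,"tx":0,"ty":0.3,"tz":-0.6,"wx":0,"wy":0,"wz":0}
    - {"jaw":20,"tx":0,"ty":0.4,"tz":-0.8,"wx":0,"wy":0,"wz":0}
    - {"jaw":20,"tx":0,"ty":0.45,"tz":-0.8,"wx":0,"wy":0,"wz":0}
    - {"jaw":20,"tx":0,"ty":0.45,"tz":-0.8,"wx":0,"wy":0,"wz":0}
    - {"jaw":20,"tx":0,"ty":0.45,"tz":-0.8,"wx":0,"wy":0,"wz":0}

```text
t: 27.3
tool_pos: [0.5184, -0.0444, 0.351]
ee_rot: [[-0.001, 1.0, -0.001], [0.0, -0.001, -1.0], [-1.0, -0.001, -0.0]]
force: [0.3, -0.3, -1.1]
grip_width: 0.0342
```

Call:
step_arm:
  steps:
    - {"jaw":20,"tx":0,"ty":0.45,"tz":-0.8,"wx":0,"wy":0,"wz":0}
    - {"jaw":20,"tx":0,"ty":0.45,"tz":-0.8,"wx":0,"wy":0,"wz":0}
    - {"jaw":20,"tx":0,"ty":0.45,"tz":-0.8,"wx":0,"wy":0,"wz":0}
    - {"jaw":20,"tx":0,"ty":0.45,"tz":-0.8,"wx":0,"wy":0,"wz":0}
    - {"jaw":20,"tx":0,"ty":0.4,"tz":-0.7,"wx":0,"wy":0,"wz":0}
    - {"jaw":20,"tx":0,"ty":0.15,"tz":-0.5,"wx":0,"wy":0,"wz":0}
    - {"jaw":20,"tx":0,"ty":0.07,"tz":-0.24,"wx":0,"wy":0,"wz":0}
    - {"jaw":20,"tx":0,"ty":0,"tz":0,"wx":0,"wy":0,"wz":0}
    - {"jaw":20,"tx":0,"ty":0,"tz":0,"wx":0,"wy":0,"wz":0}

```text
t: 28.42
tool_pos: [0.6389, 0.1841, 0.3512]
ee_rot: [[-0.001, 1.0, -0.002], [-0.001, -0.002, -1.0], [-1.0, -0.001, 0.001]]
force: [0.2, -0.4, -1.3]
grip_width: 0.034
```

Call:
step_arm:
  steps:
    - {"jaw":20,"tx":0.3,"ty":0,"tz":-0.01,"wx":0,"wy":0,"wz":0}
    - {"jaw":20,"tx":0.5,"ty":0,"tz":0,"wx":0,"wy":0,"wz":0}
    - {"jaw":20,"tx":0.6,"ty":0,"tz":0,"wx":0,"wy":0,"wz":0}
    - {"jaw":20,"tx":0.6,"ty":0,"tz":0,"wx":0,"wy":0,"wz":0}
    - {"jaw":20,"tx":0.4,"ty":0,"tz":0,"wx":0,"wy":0,"wz":0}
    - {"jaw":20,"tx":0.2,"ty":0,"tz":0,"wx":0,"wy":0,"wz":0}
    - {"jaw":20,"tx":0.12,"ty":0,"tz":0,"wx":0,"wy":0,"wz":0}
    - {"jaw":20,"tx":0.04,"ty":0,"tz":0,"wx":0,"wy":0,"wz":0}
    - {"jaw":20,"tx":0,"ty":0,"tz":0,"wx":0,"wy":0,"wz":0}

```text
t: 29.55
tool_pos: [0.6398, 0.1857, 0.2141]
ee_rot: [[0.001, 1.0, -0.001], [0.0, -0.001, -1.0], [-1.0, 0.001, -0.0]]
force: [0.7, -0.6, -0.3]
grip_width: 0.0341
```

Call:
step_arm:
  steps:
    - {"jaw":20,"tx":0.03,"ty":0,"tz":0,"wx":0,"wy":0,"wz":0}
    - {"jaw":20,"tx":0.02,"ty":0,"tz":0,"wx":0,"wy":0,"wz":0}
    - {"jaw":20,"tx":0.02,"ty":0,"tz":0,"wx":0,"wy":0,"wz":0}
    - {"jaw":20,"tx":0,"ty":0,"tz":0,"wx":0,"wy":0,"wz":0}

```text
t: 30.05
tool_pos: [0.6395, 0.1857, 0.2108]
ee_rot: [[0.001, 1.0, -0.001], [0.0, -0.001, -1.0], [-1.0, 0.001, -0.0]]
force: [-2.0, 0.4, 5.1]
grip_width: 0.0341
```

Contact. I'll release, lift and retreat.

Call:
step_arm:
  steps:
    - {"jaw":36,"tx":0,"ty":0,"tz":0,"wx":0,"wy":0,"wz":0}
    - {"jaw":45,"tx":0,"ty":0,"tz":0,"wx":0,"wy":0,"wz":0}
    - {"jaw":70,"tx":0,"ty":0,"tz":0,"wx":0,"wy":0,"wz":0}
    - {"jaw":70,"tx":0,"ty":0,"tz":0,"wx":0,"wy":0,"wz":0}
    - {"jaw":70,"tx":-0.3,"ty":0,"tz":0,"wx":0,"wy":0,"wz":0}
    - {"jaw":70,"tx":-0.7,"ty":0,"tz":0,"wx":0,"wy":0,"wz":0}
    - {"jaw":70,"tx":-0.8,"ty":0,"tz":0,"wx":0,"wy":0,"wz":0}
    - {"jaw":70,"tx":-0.8,"ty":0,"tz":0,"wx":0,"wy":0,"wz":0}
    - {"jaw":70,"tx":-0.4,"ty":-0.6,"tz":-0.5,"wx":0,"wy":0,"wz":0}
    - {"jaw":70,"tx":0,"ty":-0.7,"tz":-0.6,"wx":0,"wy":0,"wz":0}
    - {"jaw":70,"tx":0,"ty":-0.7,"tz":-0.6,"wx":0,"wy":0,"wz":0}
    - {"jaw":70,"tx":0,"ty":-0.7,"tz":-0.6,"wx":0,"wy":0,"wz":0}

```text
t: 31.55
tool_pos: [0.5034, 0.3014, 0.3613]
ee_rot: [[0.002, 1.0, -0.001], [0.001, -0.001, -1.0], [-1.0, 0.002, -0.001]]
force: [-0.2, 1.7, -0.0]
grip_width: 0.0699
```

Call:
step_arm:
  steps:
    - {"jaw":70,"tx":0,"ty":-0.7,"tz":-0.6,"wx":0,"wy":0,"wz":0}
    - {"jaw":70,"tx":0,"ty":-0.5,"tz":-0.6,"wx":0,"wy":0,"wz":0}
    - {"jaw":70,"tx":0,"ty":0,"tz":0,"wx":0,"wy":0,"wz":0}
    - {"jaw":70,"tx":0,"ty":0,"tz":0,"wx":0,"wy":0,"wz":0}

```text
t: 32.05
tool_pos: [0.4448, 0.3606, 0.3606]
ee_rot: [[0.001, 1.0, -0.0], [0.0, -0.0, -1.0], [-1.0, 0.001, -0.0]]
force: [-0.4, -0.4, -0.6]
grip_width: 0.0703
```

Run:
```python
from h import *
bottles()
a=get_image('side')['color'];cv2.imwrite('pics/s9.png',cv2.resize(a,None,fx=1.4,fy=1.4))
a=get_image('top')['color'];cv2.imwrite('pics/t9.png',cv2.resize(a[140:300,120:420],None,fx=2.6,fy=2.6))
```

```text
top [183. 172.] 254 ztop 0.109 mid [0.6392 0.1843 0.0942] ext [0.022 0.022 0.029] bgr [ 49.5 126.5 144.5]
top [231. 174.] 235 ztop 0.108 mid [0.6333 0.0746 0.0943] ext [0.023 0.022 0.028] bgr [107.  54.  27.]
top [279. 176.] 227 ztop 0.11 mid [ 0.6257 -0.034   0.0967] ext [0.022 0.022 0.026] bgr [ 29.  32. 133.]
top [327. 178.] 235 ztop 0.107 mid [ 0.6176 -0.1432  0.0923] ext [0.023 0.023 0.029] bgr [ 60. 109.  44.]
top [287. 234.] 85 ztop 0.056 mid [ 0.4908 -0.0485  0.0447] ext [0.02  0.023 0.022] bgr [20. 18. 18.]
top [249. 240.] 207 ztop 0.087 mid [0.4818 0.0368 0.072 ] ext [0.031 0.031 0.03 ] bgr [111. 112. 110.]
top [293. 268.] 209 ztop 0.101 mid [ 0.4169 -0.0604  0.0886] ext [0.022 0.022 0.024] bgr [105. 106.  38.]
side [272. 136.] 487 ztop 0.104 mid [0.6389 0.1839 0.0889] ext [0.022 0.024 0.03 ] bgr [ 22.  86. 100.]
side [295. 168.] 570 ztop 0.103 mid [0.6333 0.0734 0.0882] ext [0.023 0.023 0.03 ] bgr [75. 37. 15.]
side [322. 208.] 667 ztop 0.104 mid [ 0.6245 -0.0362  0.089 ] ext [0.023 0.023 0.03 ] bgr [12. 15. 84.]
side [225. 210.] 586 ztop 0.081 mid [0.4813 0.036  0.0662] ext [0.033 0.031 0.03 ] bgr [74. 76. 75.]
side [356. 256.] 815 ztop 0.103 mid [ 0.6173 -0.1445  0.0884] ext [0.024 0.024 0.03 ] bgr [34. 69. 21.]
side [252. 249.] 227 ztop 0.051 mid [ 0.4908 -0.0496  0.0407] ext [0.022 0.022 0.021] bgr [34. 34. 30.]
side [208. 268.] 726 ztop 0.095 mid [ 0.4154 -0.0614  0.08  ] ext [0.023 0.023 0.03 ] bgr [66. 67. 13.]
```

View pics/s9.png

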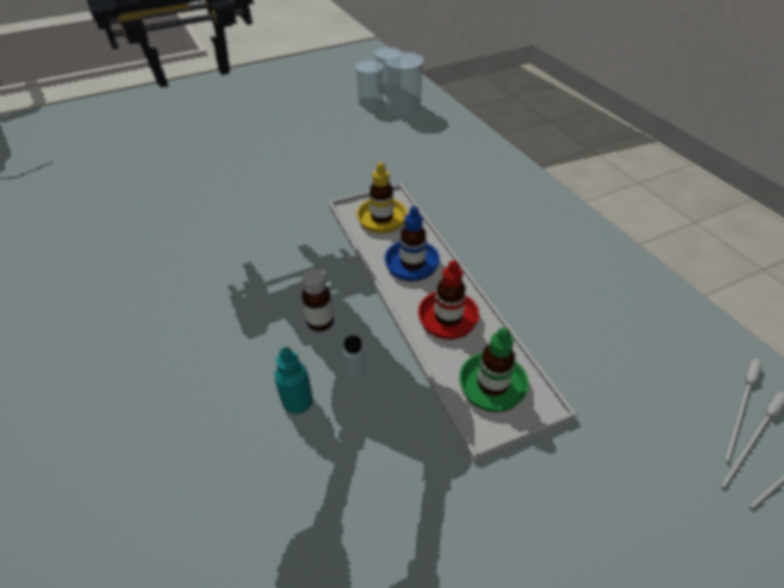

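View pics/t9.png

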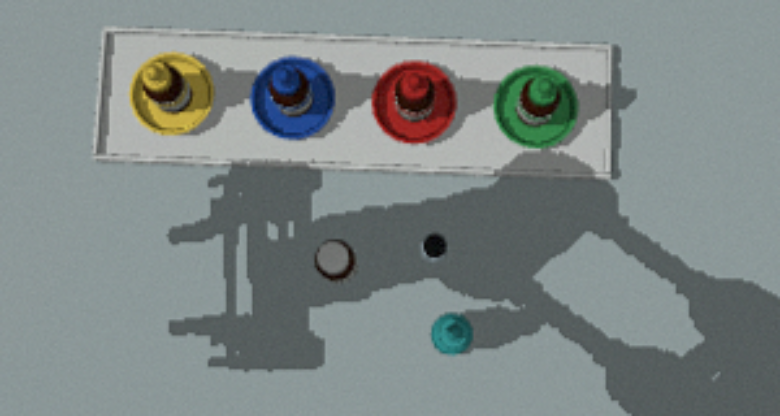

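All four bottles stand in dishes of their own colour, within about 2 mm of centre. The stock bottle and vial have not moved, and the gripper is clear.

```bash
python3 -c "
from bench import arm
print(arm.finish_job())"
```

```text
the job is handed in; nothing more can be done
None
```

I put all four dropper bottles upright in the drip dish matching their teat colour and handed the job in at about 32 s of the 96 s allowed. I gripped each one on the glass body, carried it upright, lowered it until the wrist force showed contact, then released it.

My last checks used the top and side cameras just before handing in:
- **Position:** every bottle axis measured within about 2 mm of its dish centre; the limit is 15 mm.
- **Height:** the side camera puts the bottle tops at 103–104 mm above the bench. That fits a foot resting on the dish floor (9 mm + 94 mm).
- **Bystanders:** the stock bottle and vial agree with their starting positions to about 1 mm. The turquoise bottle was not touched.
- **Gripper:** it is open and well clear of everything.

**Disagreement:** the two cameras differ by 1–2 mm in y, and the top camera reads 3–6 mm higher than the side camera. I judged the heights from the side camera, because its bench level was closer to zero. No check failed, and the hand-in gave no verdict.

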